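# Locate the bar under the drill press and hold the centre in its hole

## Task

Lay the aluminium bar flat on the drill press's table with its pilot hole under the sprung centre that sits in the chuck, and let go of it. Then pull the feed lever down until the centre has dropped into the hole and its sprung tip is pushed in about half-way, and finish while holding the lever there, so that the bar stays located while I put the clamp on. Leave everything else on the bench where it is.

Things in the scene. Friction and masses are not known exactly. Their poses are not given: they have to be found in the camera images.
- drill_press: Small bench drill press, 350 mm tall, fixed: grey base, green head, black belt cover. Origin on the bench straight below the spindle axis; x points from its front (facing the robot) to the column behind, y left, z up. Head above the table: x -40 to 125, y -43 to 43, z 165 to 275 mm; belt cover x -45 to 205, y -50 to 50, up to z 327 mm. Column 40 mm thick (foot 76 mm) at x 125.
- press_table (a point): Point on the press's flat steel table (smooth, slippery) straight below the spindle, 30 mm above the bench. The table reaches from it 80 mm to the front, 180 mm to the back and 130 mm to each side.
- centre_point: Steel cone point (60 degrees, 16 mm across at its top, 14 mm long) of the sprung centre held in the chuck. Origin at the tip, on the spindle axis; with the lever up the tip is 32 mm above the press table, so 18 mm above the top of a bar lying there. The brass holder above it is 20 mm, the chuck 38 mm across.
- sprung_tip (a joint): How far the point is pushed up into its holder, in m: 0 free, 0.009 fully in; half-way is 0.0045. Its spring gives about 2 N at first and 1.5 N more for each mm.
- feed_lever (a joint): Feed lever angle, rad: 0 up (a spring returns it), 1.32 at its lower stop. Chuck and point come down 28 mm per rad. Over a centred hole the point seats in the hole's rim after 29 mm (1.04 rad); beyond that the sprung tip is pushed in as the lever goes on: half-way at about 1.20 rad.
- lever_axis (a point): Point on the feed lever's axis (level, along the press's y axis), in the plane in which the ball swings: in the press frame x 28, y -80, z 215 mm.
- feed_handle: Red ball, 32 mm across, on the feed lever's 10 mm rod, right front of the press. Origin at the ball's centre, 170 mm from lever_axis: towards the robot by 170 cos(0.6 - q), above it by 170 sin(0.6 - q) mm, q being the lever angle; it starts 311 mm above the bench. It takes 3 N along its path at first, up to 7 N at the end. Pinch it from above (60 mm free to either side) or push it down.
- bar: Loose aluminium flat bar, 190 x 36 x 14 mm (long, wide, thick), about 0.26 kg, lying on the bench left of the press. Origin under its middle, x along it towards the end with the hole, z up. Taken across its width between its middle and the plain end (x about -50 mm), gripped firmly, the hand stays clear of the press's head.
- bar_hole (a point): Centre of the 12 mm pilot hole in the bar's top face, 70 mm from the bar's middle, 25 mm from its end, on the centre line, with dark blue layout dye around it; it goes right through.
- spray_can: Bystander, leave alone: black aerosol can with a red label, 66 mm across and 190 mm tall. Origin under its middle.
- steel_tin: Bystander, leave alone: open steel tin, 84 mm across and 100 mm tall. Origin under its middle.
- tape_measure: Bystander, leave alone: black and yellow tape measure, 70 x 50 x 70 mm. Origin under its middle.
- chuck_key: Bystander, leave alone: T-shaped steel chuck key lying on the bench, 80 mm long with a 60 mm cross-bar, 16 mm high, left of and nearer the robot than the press. Origin under its middle.
- brush: Bystander, leave alone: chip brush lying on the bench to the right of the press. Origin under its middle.
- spray_bottle: Bystander, leave alone: red spray bottle with a white head, 86 mm across and 220 mm tall. Origin under its middle.
There are look-alikes about, which are no part of the job. What is shaped like the bar but orange or red is not meant.

How it is judged:
By the outcome, as a careful person would: the job done as asked, in the order asked, and still so for the second after the job is handed in, while the arm keeps its last pose, push and grip.
It also fails if it takes over 70 s, if anything falls off the work surface, if the arm or the gripper's body presses on something with over 40 N, if the wrist force passes 120 N, or if a joint passes its speed limit or range.

## Robot

A 6-joint arm with a two-finger parallel gripper is mounted at the origin on the work surface. World frame = base frame: x ahead of the robot, y to its left, z up, the work surface at z = 0. Lengths are in m, angles in rad, forces in N, time in s.
With the tool pointing down it reaches from about 0.4 to 0.825 m from the base axis. Payload 7 kg.
Tool frame: the origin (TCP) lies between the finger pads; the fingertips stand 8 mm ahead of it and the grasp point (between the pads) lies 11 mm behind it (arm.finger_overhang is the distance from the TCP to the fingertips, in m); z points along the fingers, y is the line along which they close (so a half turn about z gives the same grasp; the last joint's range is limited). The gripper opens to 88 mm and grips with 3 to 60 N. Pads are 19 mm wide; open, the fingers measure 130 mm over their backs; the gripper's body (78 mm by 193 mm) begins 47 mm behind the grasp point.
Start: joints at [-0.934, 0.359, 0.012, 0, -1.224, -0.288], TCP at [0.231, -0.634, 0.235] pointing down, gripper open.
Joint ranges: [-3.07, 3.07], [-1.43, 2.12], [-1.02, 1.25], [-3.03, 1.67], [-3.05, -0], [-3.03, 3.03]. Speed limits (rad/s): [2.39, 2.39, 3.01, 3.14, 3.14, 3.14].

## Interface

Orientations are given as [roll, pitch, yaw] about the fixed x, y, z axes, in that order (R = Rz(yaw) Ry(pitch) Rx(roll)).
In Python, from station import arm gives the robot as it stands.
- The arm moves only by the tool move_arm, never from a script. Its argument "rows" is text: rows parted by semicolons, each of 7 numbers parted by spaces: the turn, a rotation vector about the tool's x, y, z in degrees, then the shift along the tool's x, y, z in m, then the finger opening in m, from 0 to 0.0876. A call has 1 to 8 rows; each row shifts and turns the commanded pose from where the row before left it, along the tool's axes as they then stand; what a row does not reach is not made up. A row lasts 1/8 s, in which the tool goes at most 62.5 mm and 10.7 degrees, less where a joint would pass 70% of its speed; a pose out of reach is approached as far as the arm can. A call is refused whole if a number of a shift passes 0.0625 or a number of a turn 10.7, either way. A call with a gripper value outside its range is refused whole. The fingers move at their own pace and stop on an object; "squeeze" is the grip in N (left out, the last holds). Time passes only in rows, so rows that do not move let the fingers close. It gives the time, the measured TCP pose, the force, the opening and the grip force at its end, in the units of the state.
- arm.get_state(): the state, without advancing time (a new reading comes with each control period).
- arm.grab_frame(name): name is "scene" or "top" or "wrist"; returns (picture, depth): 480x640x3 uint8, blue, green, red; 480x640 float32, m along the optical axis (not along the pixel's ray), 0 where there is no reading.
- arm.camera_model(name): a dict with "mtx" (3x3 intrinsics, pixels), "camera_from_world" (4x4, takes a point from world to camera coordinates); the wrist camera has in their place "mount" (4x4, takes a point from camera to tool coordinates, whose origin is the TCP and whose axes are the flange's). Camera axes: x right, y down, z forward; pixel columns grow to the right and rows downward; lengths in m; the calibration is good to about 2 mm. A picture is of the moment at which its call begins: read the wrist's pose just before it. camera_model takes no time and is no camera call.
- arm.job_done(): hands the job in; it is judged then, once.
The state is a dict: "t": time; "q": joint angles; "qd": joint speeds; "joint_efforts": joint torques, N m; "eef_pos": TCP position; "ee_rot": TCP orientation; "force": force on the tool from outside, world axes, zero at the start; "moment": the same for the moment, N m; "width": finger opening in m; "gripper_force": force on a finger pad.
Only numpy, scipy, OpenCV 4.12 (cv2) and the standard library are available. Lean on these libraries where they do the work, as an engineer would, in place of code of your own. Each camera call takes 0.05 s, during which the arm holds its last target. There are 200 camera calls.

## Working session

There is one attempt and no reset: what is moved stays moved. The work goes in short steps, Python scripts to look and compute and a tool call to move; the robot and the scene stay as the last step left them, time stands still between calls to the robot, and variables do not carry over. Pictures are saved under pics/ and viewed, at most 10 in all, crops included, and the job is handed in when it is done.

Besides the shell and the picture viewer there is one more tool, called after ">>>" as a command line: name --argument value ..., lists and objects as JSON in quotes. move_arm: Moves the arm, as the interface text tells. Its arguments: {"type":"object","properties":{"rows":{"type":"string"},"squeeze":{"type":"number"}},"required":["rows"]}

```bash
ls; mkdir -p pics; python3 - <<'E'
from station import arm
import cv2,numpy as np
s=arm.get_state();print(s)
np.set_printoptions(precision=4,suppress=True)
for n in("scene","top"):
    p,d=arm.grab_frame(n);cv2.imwrite(f"pics/{n}0.png",p);np.savez(f"{n}0.npz",p=p,d=d)
    print(arm.camera_model(n))
print(arm.camera_model("wrist"))
E
```

```text
pics
{'t': 0.0, 'q': array([-9.33903290e-01,  3.59380629e-01,  1.10980298e-02, -3.35269125e-04,
       -1.22408909e+00, -2.88119080e-01]), 'qd': array([ 0.00071561, -0.00060589, -0.00120511, -0.0001923 , -0.00067132,
       -0.00074697]), 'joint_efforts': array([ 1.42976420e-03, -5.82725823e+01,  2.93052900e+01,  6.99705496e+00,
        6.90956818e-03, -1.80312009e-04]), 'eef_pos': array([ 0.23051335, -0.63393913,  0.23364644]), 'ee_rot': array([ 3.13999266e+00, -1.45494741e-04, -2.79293275e+00]), 'force': array([-0.02609659,  0.4866803 ,  0.3456733 ]), 'moment': array([ 0.04068371, -0.04301559, -0.00845461]), 'gripper_force': 0.0, 'width': 0.08746366238212704}
{'mtx': array([[519.5903,   0.    , 315.7892],
       [  0.    , 519.5903, 245.7855],
       [  0.    ,   0.    ,   1.    ]]), 'camera_from_world': array([[-0.0305,  0.9995,  0.0044, -0.0495],
       [ 0.8038,  0.0271, -0.5943, -0.2858],
       [-0.5941, -0.0146, -0.8043,  2.0394],
       [ 0.    ,  0.    ,  0.    ,  1.    ]])}
{'mtx': array([[571.1773,   0.    , 329.766 ],
       [  0.    , 571.1773, 236.6096],
       [  0.    ,   0.    ,   1.    ]]), 'camera_from_world': array([[ 0.0035, -0.9999, -0.0147,  0.0934],
       [-0.9885, -0.0012, -0.1515,  0.5261],
       [ 0.1514,  0.015 , -0.9884,  1.6087],
       [ 0.    ,  0.    ,  0.    ,  1.    ]])}
{'mtx': array([[417.4878,   0.    , 313.2876],
       [  0.    , 417.4878, 237.2179],
       [  0.    ,   0.    ,   1.    ]]), 'mount': array([[ 0.0007, -0.9543, -0.2987,  0.0817],
       [ 1.    ,  0.0006,  0.0006, -0.0008],
       [-0.0004, -0.2987,  0.9543, -0.1516],
       [ 0.    ,  0.    ,  0.    ,  1.    ]])}
```

View pics/scene0.png

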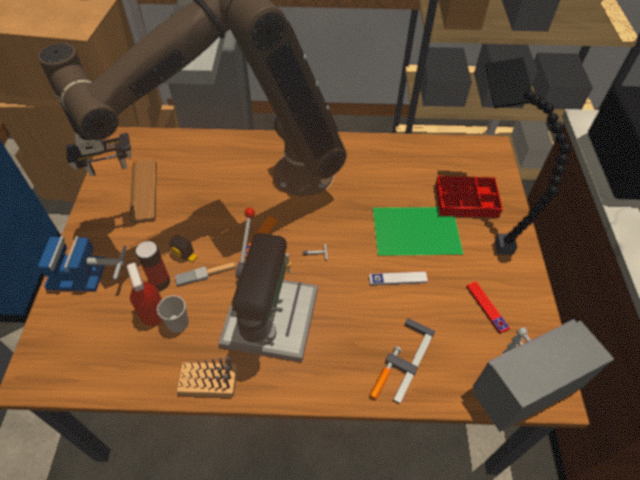

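View pics/top0.png

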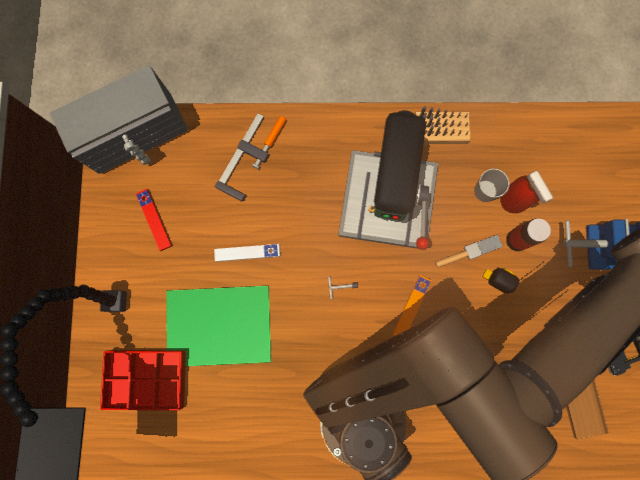

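The top view shows three bar-shaped things: white/silver at (247,253) with its dyed hole at (270,251), red at (153,219) and orange at (413,305). The silver one fits: it is aluminium-coloured and left of the press. The press table spans about (339–438, 152–247) and the red ball is at (423,243).

```bash
cat > h.py <<'E'
from station import arm
import cv2,numpy as np
np.set_printoptions(precision=4,suppress=True)
from scipy.spatial.transform import Rotation as R
def cam(name,s=None):
    m=arm.camera_model(name);K=m["mtx"]
    if name=="wrist":
        T=np.eye(4);T[:3,:3]=R.from_euler("xyz",s["ee_rot"]).as_matrix();T[:3,3]=s["eef_pos"];W=T@m["mount"]
    else: W=np.linalg.inv(m["camera_from_world"])
    return K,W
def ray(K,W,uv,z):
    uv=np.atleast_2d(np.asarray(uv,float));d=np.c_[(uv-K[:2,2])/K[0,0],np.ones(len(uv))]@W[:3,:3].T
    return W[:3,3]+d*((z-W[2,3])/d[:,2])[:,None]
def cloud(K,W,d):
    v,u=np.mgrid[:480,:640];p=np.dstack([(u-K[0,2])/K[0,0]*d,(v-K[1,2])/K[0,0]*d,d])
    return p@W[:3,:3].T+W[:3,3]
def proj(K,W,P):
    c=(np.atleast_2d(P)-W[:3,3])@W[:3,:3];return c[:,:2]/c[:,2:]*K[0,0]+K[:2,2]
E
python3 - <<'E'
from h import *
for n in("top","scene"):
    f=np.load(n+"0.npz");p,d=f["p"],f["d"];K,W=cam(n);C=cloud(K,W,d)
    hsv=cv2.cvtColor(p,cv2.COLOR_BGR2HSV)
    big=[(215,235,290,275)] if n=="top" else [(362,262,436,296)]
    x0,y0,x1,y1=big[0]
    m=np.zeros((480,640),np.uint8)
    sub=hsv[y0:y1,x0-8:x1]
    # bar: not wood-hued: low saturation or blue
    m[y0:y1,x0-8:x1]=(((sub[...,1]<70)&(sub[...,2]>120))|((sub[...,0]>95)&(sub[...,0]<135)))*255
    cs=max(cv2.findContours(m,0,2)[0],key=cv2.contourArea)
    r=cv2.minAreaRect(ray(K,W,cs[:,0],.014)[:,:2].astype(np.float32));print(n,"bar",r,np.median(C[...,2][m>0]))
    bl=((hsv[...,0]>95)&(hsv[...,0]<135)&(hsv[...,1]>90)&(m>0));v,u=np.nonzero(bl);print("dye",u.mean(),v.mean(),ray(K,W,(u.mean(),v.mean()),.014))
    # ball
    red=((hsv[...,0]<6)|(hsv[...,0]>174))&(hsv[...,1]>150)&(C[...,2]>.26)&(C[...,2]<.36)
    v,u=np.nonzero(red);print("ball",len(u),u.mean(),v.mean(),ray(K,W,(u.mean(),v.mean()),.311),C[red].mean(0))
    # table
    t=(abs(C[...,2]-.03)<.008)&(hsv[...,1]<60)
    b=np.zeros_like(t)
    if n=="top": b[140:260,330:450]=1
    else: b[270:365,210:330]=1
    t=(t&b).astype(np.uint8)*255
    cs=max(cv2.findContours(t,0,2)[0],key=cv2.contourArea)
    pts=ray(K,W,cs[:,0],.03)[:,:2].astype(np.float32)
    r=cv2.minAreaRect(pts);print("table",r,cv2.boxPoints(r).tolist())
E
python3 - <<'E'
import cv2
p=cv2.imread('pics/top0.png');cv2.imwrite('pics/crop0.png',cv2.resize(p[100:320,120:450],None,fx=2.4,fy=2.4,interpolation=2))
E
```

```text
top bar ((0.4834042489528656, 0.3373262584209442), (0.036636337637901306, 0.18981261551380157), 4.761116027832031) 0.014054737010877894
dye 270.7068965517241 250.5344827586207 [[0.4885 0.2679 0.014 ]]
ball 98 414.1938775510204 243.76530612244898 [[ 0.4674 -0.1121  0.311 ]] [ 0.4656 -0.1102  0.3233]
table ((0.642117977142334, -0.06603249907493591), (0.2335127890110016, 0.25934022665023804), 81.28913879394531) [[0.49626100063323975, -0.16180382668972015], [0.7526098489761353, -0.20108044147491455], [0.7879749536514282, 0.029738828539848328], [0.5316261053085327, 0.06901544332504272]]
scene bar ((0.487414687871933, 0.3377223610877991), (0.04174495115876198, 0.1914842128753662), 4.535968780517578) 0.014245532134235073
dye 378.1818181818182 277.54545454545456 [[0.4886 0.2727 0.014 ]]
ball 61 280.0163934426229 206.19672131147541 [[ 0.4422 -0.0435  0.311 ]] [ 0.4451 -0.0299  0.3195]
table ((0.6468803882598877, -0.07605317234992981), (0.25671255588531494, 0.2610360085964203), 81.11766052246094) [[0.4981086850166321, -0.18271738290786743], [0.7560141682624817, -0.22302287817001343], [0.7956520915031433, 0.030611038208007812], [0.5377466082572937, 0.07091653347015381]]
```

View pics/crop0.png

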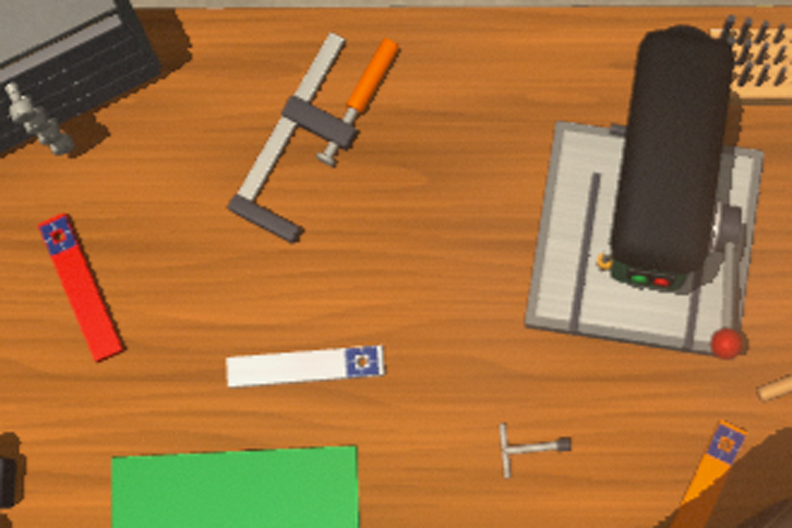

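The crop confirms the white/silver bar with the blue dye ring; the hole is at the end towards the press. From the table edges, the press origin is near (0.594, -0.070) with yaw about -8.8°. I'll go up, swing left and look at the cone with the wrist camera on the way to the bar.

>>> move_arm --rows "0 0 -10.6 0 0 -0.055 0.0876;0 0 -10.6 0 0 -0.055 0.0876;0 0 -10.6 0 0 -0.055 0.0876;0 0 -10.6 0 0 -0.055 0.0876;0 0 -10.6 0 0 0 0.0876;0 0 -10.6 0 0 0 0.0876;0 0 -10.6 0 0 0 0.0876;0 0 -10.6 0 0 0 0.0876"

```text
t: 1.1
eef_pos: [0.2307, -0.6342, 0.4539]
ee_rot: [3.141, 0.001, -1.307]
force: [-0.0, 0.2, -0.1]
width: 0.0874
gripper_force: 0.0
```

>>> move_arm --rows "0 0 0 -0.0466 -0.0346 0 0.0876;0 0 0 -0.0466 -0.0346 0 0.0876;0 0 0 -0.0466 -0.0346 0 0.0876;0 0 0 -0.0466 -0.0346 0 0.0876;0 0 0 -0.0466 -0.0346 0 0.0876;0 0 0 -0.0466 -0.0346 0 0.0876;0 0 0 -0.0466 -0.0346 0 0.0876;0 0 0 0 0 0 0.0876"

```text
t: 2.1
eef_pos: [0.3827, -0.2539, 0.4547]
ee_rot: [-3.141, 0.0, -1.307]
force: [-0.5, 0.2, 0.2]
width: 0.0878
gripper_force: 0.0
```

>>> move_arm --rows "0 0 0 -0.0489 -0.0361 0 0.0876;0 0 0 -0.0489 -0.0361 0 0.0876;0 0 0 -0.0489 -0.0361 0 0.0876;0 0 0 -0.0489 -0.0361 0 0.0876;0 0 0 -0.0489 -0.0361 0 0.0876;0 0 0 -0.0489 -0.0361 0 0.0876;0 0 0 -0.0489 -0.0361 0 0.0876;0 0 0 0 0 0 0.0876"

```text
t: 3.1
eef_pos: [0.5397, 0.1411, 0.4518]
ee_rot: [3.137, -0.001, -1.31]
force: [-0.2, -0.7, 0.5]
width: 0.0876
gripper_force: 0.0
```

>>> move_arm --rows "0 0 0 0 0 0.058 0.0876;0 0 0 0 0 0.058 0.0876;0 0 0 0 0 0.058 0.0876;0 0 0 0 0 0.058 0.0876;0 0 0 0 0 0.058 0.0876;0 9 0 0 0 0 0.0876;0 9 0 0 0 0 0.0876;0 9 0 0 0 0 0.0876"

```text
t: 4.1
eef_pos: [0.5392, 0.1373, 0.1653]
ee_rot: [-3.14, -0.476, -1.314]
force: [-0.2, -0.6, 0.4]
width: 0.0875
gripper_force: 0.0
```

>>> move_arm --rows "0 9 0 0 0 0 0.0876;0 9 0 0 0 0 0.0876;0 0 0 0 0 0 0.0876"

```text
t: 4.47
eef_pos: [0.5383, 0.138, 0.1628]
ee_rot: [3.136, -0.79, -1.307]
force: [-0.6, -0.5, -0.3]
width: 0.0873
gripper_force: 0.0
```

```bash
python3 - <<'E'
from h import *
s=arm.get_state();p,d=arm.grab_frame("wrist");cv2.imwrite("pics/w1.png",p);np.savez("w1.npz",p=p,d=d,pos=s["eef_pos"],rot=s["ee_rot"])
K,W=cam("wrist",s);print(s["eef_pos"],s["ee_rot"],W[:3,3])
print(proj(K,W,[[.594,-.07,.062],[.594,-.07,.03],[.4885,.268,.014]]))
E
```

```text
[0.5383 0.138  0.1628] [ 3.1356 -0.7899 -1.3069] [0.5263 0.185  0.3277]
[[311.9573 109.6555]
 [311.8756 135.1272]
 [337.267  637.5381]]
```

View pics/w1.png

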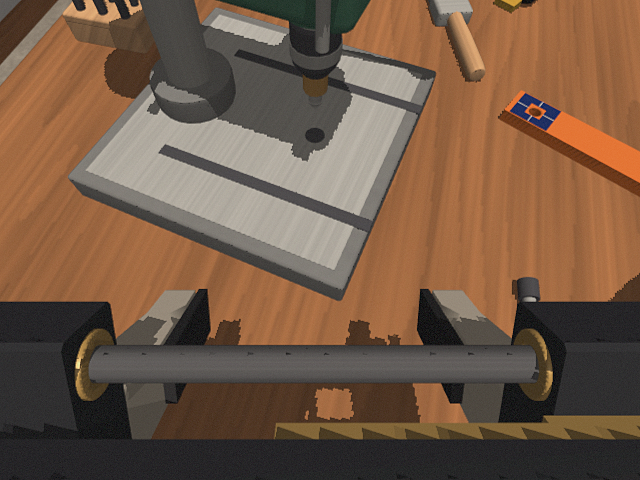

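The wrist view shows the chuck and cone, with the tip near (315,107), and a dark clearance hole in the table straight below it at (315,135). The table corners are visible too. I'll refine the axis from these.

```bash
python3 - <<'E'
from h import *
f=np.load("w1.npz");p,d=f["p"],f["d"];s=dict(eef_pos=f["pos"],ee_rot=f["rot"]);K,W=cam("wrist",s)
g=cv2.cvtColor(p,cv2.COLOR_BGR2GRAY)
b=np.zeros_like(g);b[125:146,300:331]=(g[125:146,300:331]<50)*255
c=max(cv2.findContours(b,0,1)[0],key=cv2.contourArea);M=cv2.moments(c);h=(M["m10"]/M["m00"],M["m01"]/M["m00"]);print("hole",h,cv2.boundingRect(c),ray(K,W,h,.03))
for r in range(94,114): print(r,g[r,298:334])
C=cloud(K,W,d);hsv=cv2.cvtColor(p,cv2.COLOR_BGR2HSV)
t=((abs(C[...,2]-.03)<.007)&(C[...,0]>.45)&(C[...,1]<.12)&(hsv[...,1]<60)).astype(np.uint8)*255
c=max(cv2.findContours(t,0,1)[0],key=cv2.contourArea);print("tablez",np.median(C[...,2][t>0]))
for uv in [(342,291),(435,70)]: print(ray(K,W,uv,.03))
hull=cv2.convexHull(ray(K,W,c[:,0],.03)[:,:2].astype(np.float32));r=cv2.minAreaRect(hull);print(r,cv2.boxPoints(r).tolist())
E
```

```text
hole (314.3987783595113, 134.76178010471205) (305, 128, 19, 15) [[ 0.5919 -0.071   0.03  ]]
94 [79 84 83 81 78 76 81 81 73 70 66 66 68 67 64 69 69 64 70 66 64 63 63 68
 67 70 74 79 84 83 83 81 78 82 83 82]
95 [82 83 82 81 81 80 80 81 82 78 73 64 66 67 66 67 66 68 69 66 66 66 65 66
 77 82 82 83 79 84 83 79 82 83 81 84]
96 [82 85 85 77 76 83 79 81 84 79 77 62 63 68 72 69 69 68 72 65 72 64 63 64
 77 85 79 82 82 82 84 78 87 82 78 78]
97 [82 85 83 81 79 83 80 81 84 85 77 68 72 71 71 72 71 66 71 68 70 73 69 68
 80 82 79 82 81 82 85 83 82 87 77 79]
98 [83 79 82 82 78 81 78 80 82 81 76 69 69 70 73 74 76 76 71 72 75 69 69 64
 84 82 79 82 82 84 83 82 80 77 81 77]
99 [83 80 78 80 79 80 82 80 83 84 74 61 68 73 71 77 71 73 74 71 69 71 66 67
 80 81 83 82 87 82 83 84 85 81 80 79]
100 [82 78 80 80 78 85 83 82 84 84 78 70 71 70 69 70 72 74 72 70 67 67 66 75
 81 81 84 82 82 83 80 81 80 82 82 78]
101 [79 78 76 81 79 81 86 80 81 85 80 75 70 70 71 73 75 71 70 73 70 71 69 77
 80 82 83 80 80 80 85 79 81 79 82 82]
102 [82 79 84 82 79 83 79 83 81 83 80 82 73 75 73 73 72 73 72 74 74 74 75 82
 79 85 84 83 82 8
[... 945 characters left out ...]
[83 82 84 82 84 84 82 79 83 80 83 82 84 83 84 84 81 79 82 84 82 81 83 82
 82 81 83 78 78 82 81 83 81 80 82 79]
112 [81 82 82 85 83 84 81 82 78 85 84 82 83 85 86 84 83 83 82 82 83 84 82 79
 82 80 76 79 79 83 86 83 81 82 77 77]
113 [85 84 82 81 83 83 83 80 86 80 81 84 86 85 83 82 76 81 79 82 82 83 84 84
 84 80 81 81 82 86 84 81 81 80 79 83]
tablez 0.03153925649001854
[[0.5325 0.0716 0.03  ]]
[[ 0.4947 -0.1867  0.03  ]]
((0.6402801871299744, -0.07483725249767303), (0.26223546266555786, 0.2598203122615814), 81.2593994140625) [[0.49195390939712524, -0.1846909373998642], [0.7487568259239197, -0.22417356073856354], [0.7886064648628235, 0.03501643240451813], [0.531803548336029, 0.07449905574321747]]
```

The spindle axis is at about (0.592, -0.071), as the table hole and the table rectangle agree (yaw -8.7°). Next I'll go above the bar.

>>> move_arm --rows "0 -9 0 0 0 0 0.0876;0 -9 0 0 0 0 0.0876;0 -9 0 0 0 0 0.0876;0 -9 0 0 0 0 0.0876;0 -9 0 0 0 0 0.0876;0 0 0 -0.055 -0.0025 0 0.0876;0 0 0 -0.055 -0.0025 0 0.0876;0 0 0 -0.055 -0.0025 0 0.0876"

```text
t: 5.52
eef_pos: [0.5047, 0.2998, 0.1664]
ee_rot: [-3.138, 0.004, -1.316]
force: [0.4, 0.8, 0.9]
width: 0.0877
gripper_force: 0.0
```

>>> move_arm --rows "0 0 0 -0.055 -0.0025 0 0.0876;0 0 0 -0.055 -0.0025 0 0.0876;0 0 10.7 0 0 0 0.0876;0 0 0 0 0 0 0.0876"

```text
t: 6.02
eef_pos: [0.481, 0.4072, 0.1656]
ee_rot: [-3.141, 0.003, -1.499]
force: [1.2, 0.3, -0.0]
width: 0.0877
gripper_force: 0.0
```

```bash
cat > bar.py <<'E'
from h import *
import sys
s=arm.get_state();p,d=arm.grab_frame("wrist");n=sys.argv[1];zt=float(sys.argv[2]);cv2.imwrite(f"pics/{n}.png",p)
K,W=cam("wrist",s);hsv=cv2.cvtColor(p,cv2.COLOR_BGR2HSV);C=cloud(K,W,d)
near=abs(C[...,2]-zt)<.008
blue=(hsv[...,0]>95)&(hsv[...,0]<135)&(hsv[...,1]>100)&near
white=(hsv[...,1]<60)&(hsv[...,2]>110)&near
m=((blue|white)*255).astype(np.uint8)
c=max(cv2.findContours(m,0,1)[0],key=cv2.contourArea);P=ray(K,W,c[:,0],zt)[:,:2].astype(np.float32)
r=cv2.minAreaRect(P);print("pose",s["eef_pos"],s["ee_rot"]);print("bar",r,"z",np.median(C[...,2][m>0]),cv2.boundingRect(c))
b=max(cv2.findContours((blue*255).astype(np.uint8),0,1)[0],key=cv2.contourArea);hb=cv2.minAreaRect(ray(K,W,cv2.convexHull(b)[:,0],zt)[:,:2].astype(np.float32));print("dye",hb)
h=np.array(hb[0]);mid=np.array(r[0]);a=np.arctan2(*(h-mid)[::-1]);print("heading",np.degrees(a),np.linalg.norm(h-mid))
E
python3 bar.py w2 .014
```

```text
pose [0.481  0.4072 0.1656] [-3.1407  0.0026 -1.4989]
bar ((0.48190388083457947, 0.34699901938438416), (0.036142345517873764, 0.17442910373210907), 4.709588050842285) z 0.015677856128223755 (289, 0, 56, 255)
dye ((0.47874927520751953, 0.27807915210723877), (0.015203900635242462, 0.01851886697113514), 4.160893440246582)
heading -92.6207177747899 0.06899202593170904
```

View pics/w2.png

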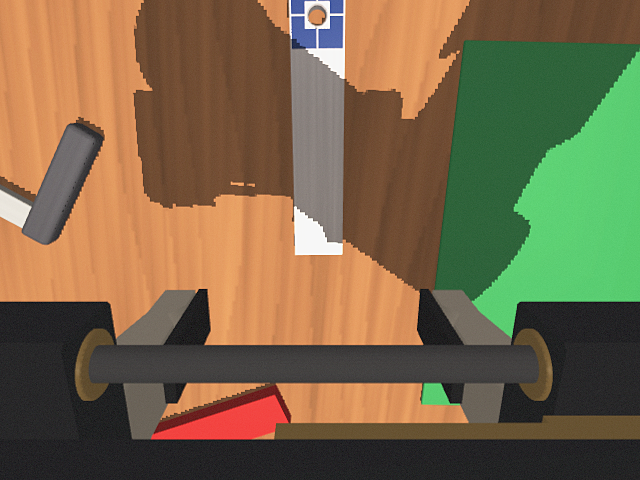

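The bar runs down the image, with its hole at (317,15) and plain end at about (318,254). It is well aligned with the tool.

```bash
python3 - <<'E'
from h import *
s=arm.get_state();K,W=cam("wrist",s)
h,e=ray(K,W,[(317,15),(318.5,254)],.014);a=np.arctan2(e[0]-h[0],-(e[1]-h[1]));print(h,e,np.linalg.norm(h-e)) 
u=(h-e)[:2];u/=np.linalg.norm(u);print("heading",np.degrees(np.arctan2(u[1],u[0])))
g=h[:2]-.14*u;Rt=R.from_euler("xyz",s["ee_rot"]).as_matrix();print("grasp",g,"tool shift",Rt.T@(np.r_[g,.012]-s["eef_pos"]))
E
```

```text
[0.4888 0.2684 0.014 ] [0.4748 0.4332 0.014 ] 0.16540796394161686
heading -85.15542942161855
grasp [0.477  0.4079] tool shift [-0.0011  0.0042  0.1536]
```

>>> move_arm --rows "0 0 -0.7 -0.001 0.004 0.03 0.0876;0 0 0 0 0 0.04 0.0876;0 0 0 0 0 0.04 0.0876;0 0 0 0 0 0.03 0.0876;0 0 0 0 0 0.0145 0.0876;0 0 0 0 0 0 0.0876;0 0 0 0 0 0 0.06" --squeeze 50

```text
t: 6.95
eef_pos: [0.4772, 0.4084, 0.0112]
ee_rot: [-3.14, 0.002, -1.487]
force: [0.2, -0.5, -0.3]
width: 0.0822
gripper_force: 0.0
```

>>> move_arm --rows "0 0 0 0 0 0 0.03;0 0 0 0 0 0 0.03;0 0 0 0 0 0 0.03;0 0 0 0 0 0 0.03"

```text
t: 7.45
eef_pos: [0.4764, 0.4082, 0.0101]
ee_rot: [-3.142, 0.0, -1.487]
force: [-0.1, -1.2, -0.6]
width: 0.0433
gripper_force: 0.0
```

>>> move_arm --rows "0 0 0 0 0 0 0.02;0 0 0 0 0 0 0.01;0 0 0 0 0 0 0.01;0 0 0 0 0 0 0.01;0 0 0 0 0 0 0.01" --squeeze 55

```text
t: 8.07
eef_pos: [0.4765, 0.4082, 0.0101]
ee_rot: [-3.142, 0.0, -1.487]
force: [1.0, 0.2, -1.0]
width: 0.0349
gripper_force: 55.0
```

>>> move_arm --rows "0 0 0 0 0 -0.02 0.01;0 0 0 0 0 -0.04 0.01;0 0 0 0 0 -0.04 0.01;0 0 0 0 0 0 0.01;0 0 0 0 0 0 0.01"

```text
t: 8.7
eef_pos: [0.4758, 0.4075, 0.1092]
ee_rot: [3.14, -0.0, -1.488]
force: [0.4, -1.2, -4.0]
width: 0.0357
gripper_force: 55.0
```

```bash
python3 - <<'E'
from h import *
s=arm.get_state();print(s["eef_pos"],s["ee_rot"],s["width"],s["gripper_force"])
for n in("top","scene"):
    K,W=cam(n);p,d=arm.grab_frame(n);C=cloud(K,W,d);hsv=cv2.cvtColor(p,cv2.COLOR_BGR2HSV)
    m=(abs(C[...,0]-.482)<.04)&(C[...,1]<.37)&(C[...,1]>.22)&(C[...,2]>.08)&(C[...,2]<.16)
    Q=C[m];u=np.array([.0845,-.9964])
    if len(Q)>20:
        t=(Q[:,:2]-s["eef_pos"][:2])@u;k=np.polyfit(t,Q[:,2],1);print(n,len(Q),"slope",k,t.min(),t.max(),"z at hole",np.polyval(k,.14))
    b=m&(hsv[...,0]>95)&(hsv[...,0]<135)&(hsv[...,1]>90)
    v,uu=np.nonzero(b);print(len(v),"dye",ray(K,W,(uu.mean(),v.mean()),s["eef_pos"][2]+.004) if len(v) else None)
E
```

```text
[0.4758 0.4075 0.1092] [ 3.1403 -0.0005 -1.4879] 0.03571428525817155 54.98836398124695
top 617 slope [-0.0077  0.1125] 0.03779177468548443 0.16462321378120762 z at hole 0.11137873158456299
80 dye [[0.4886 0.2679 0.1132]]
scene 473 slope [-0.0156  0.1123] 0.03732615326298706 0.16658250399021263 z at hole 0.11010469884484107
20 dye [[0.4899 0.2727 0.1132]]
```

>>> move_arm --rows "0 0 0 0.03 -0.01 0 0.01;0 0 0 0.045 -0.014 0 0.01;0 0 0 0.045 -0.014 0 0.01;0 0 0 0.045 -0.014 0 0.01;0 0 0 0.045 -0.014 0 0.01;0 0 0 0.03 -0.0093 0.02 0.01;0 0 0 0 0 0.03 0.01;0 0 0 0 0 0.012 0.01"

```text
t: 9.8
eef_pos: [0.57, 0.1737, 0.0452]
ee_rot: [3.137, -0.002, -1.489]
force: [-0.5, 0.1, -2.9]
width: 0.0356
gripper_force: 55.0
```

```bash
python3 - <<'E'
from h import *
s=arm.get_state();Rt=R.from_euler("xyz",s["ee_rot"]).as_matrix();print(s["eef_pos"],s["force"],"to go",Rt.T@(np.array([.5795,.0687,.0455])-s["eef_pos"]))
E
```

```text
[0.57   0.1737 0.0452] [-0.536   0.0781 -2.8654] to go [ 0.1055 -0.0008 -0.    ]
```

>>> move_arm --rows "0 0 0 0.02 0 0 0.01;0 0 0 0.02 0 0 0.01;0 0 0 0.02 0 0 0.01;0 0 0 0.02 0 0 0.01;0 0 0 0.015 -0.001 0 0.01;0 0 0 0.0105 0 0 0.01;0 0 0 0 0 0 0.01"

```text
t: 10.68
eef_pos: [0.5814, 0.0694, 0.0481]
ee_rot: [-3.142, 0.0, -1.488]
force: [0.0, 0.4, -2.6]
width: 0.0353
gripper_force: 55.0
```

```bash
python3 - <<'E'
from h import *
s=arm.get_state();Rt=R.from_euler("xyz",s["ee_rot"]).as_matrix();print(s["eef_pos"],s["force"],"to go",Rt.T@(np.array([.5795,.0687,.0405])-s["eef_pos"]))
p,d=arm.grab_frame("wrist");cv2.imwrite("pics/w3.png",p)
E
```

```text
[0.5814 0.0694 0.0481] [ 0.0263  0.3691 -2.6175] to go [0.0006 0.0019 0.0076]
```

>>> move_arm --rows "0 0 0 0.0005 0.001 0.003 0.01;0 0 0 0 0 0.002 0.01;0 0 0 0 0 0.001 0.01;0 0 0 0 0 0 0.01"

```text
t: 11.22
eef_pos: [0.5803, 0.0698, 0.0419]
ee_rot: [3.141, -0.0, -1.487]
force: [-0.4, 0.4, -3.2]
width: 0.0358
gripper_force: 55.0
```

```bash
python3 - <<'E'
from h import *
for i in range(3):
    s=arm.get_state();print(s["eef_pos"],s["force"]);p,d=arm.grab_frame("wrist")
E
```

```text
[0.5803 0.0698 0.0419] [-0.3773  0.3983 -3.1738]
[0.5803 0.0698 0.042 ] [ 0.104   0.6008 -2.8164]
[0.5804 0.0697 0.0421] [ 1.3141 -0.8499 -2.822 ]
```

>>> move_arm --rows "0 0 0 0.001 0.0008 0.001 0.01;0 0 0 0 0 0.001 0.01;0 0 0 0 0 0 0.01"

```text
t: 11.75
eef_pos: [0.5797, 0.0685, 0.0401]
ee_rot: [-3.142, -0.0, -1.487]
force: [0.7, 0.0, -1.1]
width: 0.0353
gripper_force: 55.0
```

>>> move_arm --rows "0 0 0 0 0 0 0.05;0 0 0 0 0 0 0.06;0 0 0 0 0 0 0.07;0 0 0 0 0 0 0.08;0 0 0 0 0 0 0.0876;0 0 0 0 0 0 0.0876;0 0 0 0 0 -0.01 0.0876;0 0 0 0 0 -0.02 0.0876"

```text
t: 12.75
eef_pos: [0.5792, 0.0683, 0.0702]
ee_rot: [3.14, -0.001, -1.487]
force: [0.4, 0.7, 0.1]
width: 0.0877
gripper_force: 0.0
```

>>> move_arm --rows "0 0 0 -0.03 0 -0.03 0.0876;0 0 0 -0.04 0 -0.04 0.0876;0 9 0 -0.02 0 -0.03 0.0876;0 9 0 0 0 0 0.0876;0 9 0 0 0 0 0.0876;0 9 0 0 0 0 0.0876;0 9 0 0 0 0 0.0876;0 0 0 0 0 0 0.0876"

```text
t: 13.75
eef_pos: [0.5716, 0.1593, 0.1683]
ee_rot: [3.137, -0.79, -1.482]
force: [0.1, -1.2, -1.4]
width: 0.0883
gripper_force: 0.0
```

```bash
python3 bar.py w4 .044; python3 - <<'E'
import cv2
p=cv2.imread('pics/w4.png');cv2.imwrite('pics/w4c.png',cv2.resize(p[0:240,160:480],None,fx=2.5,fy=2.5,interpolation=2))
E
```

```text
pose [0.5716 0.1593 0.1683] [ 3.1374 -0.7901 -1.4818]
bar ((0.584477961063385, 0.009161017835140228), (0.036144692450761795, 0.1681472659111023), 5.109992504119873) z 0.04533366848384773 (289, 113, 49, 170)
dye ((0.5821592807769775, -0.0626012533903122), (0.01480832602828741, 0.018198082223534584), 4.92862606048584)
heading -91.85061579428839 0.07179972040130778
```

View pics/w4c.png

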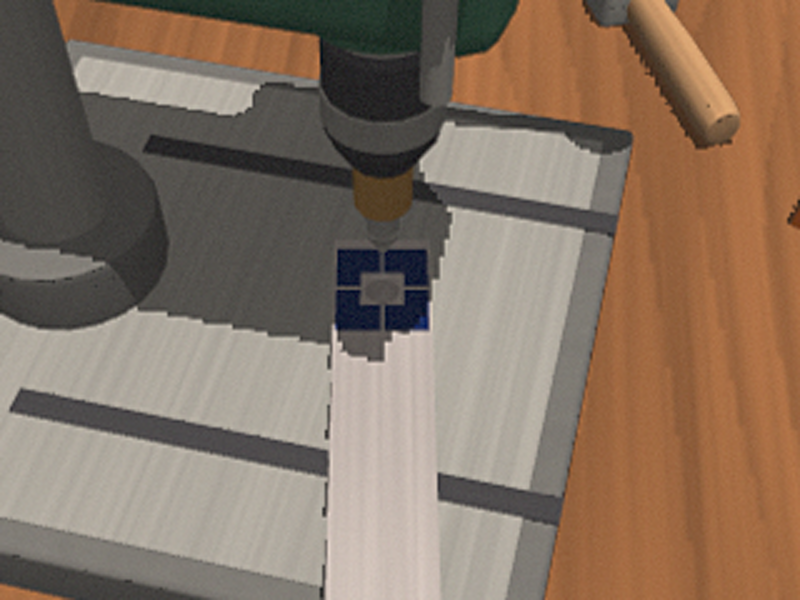

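The bar lies flat under the centre. The hole is at about (313,116) px and the cone tip at about (313,98). I'll compare them in world coordinates.

```bash
python3 - <<'E'
from h import *
s=arm.get_state();K,W=cam("wrist",s)
p=cv2.imread("pics/w4.png");g=cv2.cvtColor(p,cv2.COLOR_BGR2GRAY)
print("tip area");
for r in range(84,102,1): print(r,g[r,302:328])
hsv=cv2.cvtColor(p,cv2.COLOR_BGR2HSV);b=((hsv[...,0]>95)&(hsv[...,0]<135)&(hsv[...,1]>100)).astype(np.uint8);b[:95]=0;b[140:]=0;b[:,:285]=0;b[:,340:]=0
v,u=np.nonzero(b);print("dye box",u.min(),u.max(),v.min(),v.max())
for r in range(108,125): print(r,g[r,302:326])
for P in [(313.2,116),(313.2,115)]: print("hole",ray(K,W,P,.044))
for P in [(313.2,97),(313.2,98),(313.2,99)]: print("tip",ray(K,W,P,.062))
print("axis (.592,-.071) at .062,.044:",proj(K,W,[[.592,-.071,.062],[.592,-.071,.044]]))
E
```

```text
tip area
84 [82 76 67 64 66 65 65 62 67 68 67 67 67 67 64 67 61 64 66 67 68 74 82 81
 82 81]
85 [82 81 73 66 65 67 62 67 63 66 66 68 67 63 68 67 67 65 61 69 75 81 79 83
 83 84]
86 [83 83 82 72 64 64 63 69 66 65 67 67 65 65 70 61 62 64 71 75 84 81 78 79
 86 82]
87 [81 83 85 80 66 68 65 66 64 66 66 65 63 66 65 64 65 70 88 86 81 78 78 81
 84 81]
88 [83 79 80 80 74 67 67 70 70 68 64 69 67 66 67 66 66 72 85 77 79 76 83 82
 84 81]
89 [80 81 78 81 80 65 71 73 69 70 77 73 72 71 69 70 67 69 82 81 79 81 81 84
 84 81]
90 [81 81 80 85 77 67 69 67 70 72 70 76 72 72 70 68 69 72 86 79 80 81 79 80
 80 77]
91 [82 77 80 84 78 64 71 71 72 69 71 66 72 74 73 65 63 69 82 74 83 79 80 84
 84 79]
92 [75 76 80 81 81 70 69 70 75 74 69 75 73 72 66 70 72 79 82 78 78 84 82 84
 81 80]
93 [79 80 81 77 81 75 72 72 70 70 73 74 71 70 73 73 78 84 77 79 83 85 83 84
 81 79]
94 [78 82 81 79 77 77 80 77 69 72 73 68 74 74 76 82 76 79 79 76 78 81 85 80
 82 78]
95 [78 85 83 81 85 71 78 81 78 75 75 77 76 77 81 76 67 79 80 84 82 81 83 84
 83 80]
96 [93 90 85 89 94 86 71 61 65 72 73 74 74 71 67 68 83 91 90 88 86 94 90 90
 92 88]
[... 1334 characters left out ...]
[26 39 81 94 87 87 77 76 80 81 83 83 82 77 74 81 84 98 84 77 25 32 19 17]
120 [23 43 84 91 93 91 89 87 86 82 79 80 82 87 82 90 94 98 97 71 19 26 23 26]
121 [18 41 81 86 81 86 89 91 84 78 77 75 69 84 84 86 85 89 86 70 19 27 26 29]
122 [23 23 39 32 30 31 22 29 28 37 69 83 32 27 32 31 32 31 31 35 22 29 31 28]
123 [22 18 26 20 26 19 28 18 17 27 69 84 12 24 31 22 22 27 28 21 30 31 31 26]
124 [27 31 23 23 26 37 30 28 34 34 73 84 23 28 30 25 26 34 26 28 28 30 30 20]
hole [[ 0.5911 -0.0707  0.044 ]]
hole [[ 0.5912 -0.0719  0.044 ]]
tip [[ 0.5916 -0.076   0.062 ]]
tip [[ 0.5915 -0.0748  0.062 ]]
tip [[ 0.5914 -0.0736  0.062 ]]
axis (.592,-.071) at .062,.044: [[312.2627 101.0699]
 [312.252  115.7045]]
```

The hole and axis agree within about 1.5 mm, so the cone will self-centre. Next is the lever: untilt, rise, turn so the fingers close along the press's y axis, and go above the ball.

>>> move_arm --rows "0 -9 0 0 0 0 0.0876;0 -9 0 0 0 0 0.0876;0 -9 0 0 0 0 0.0876;0 -9 0 0 0 0 0.0876;0 -9 0 0 0 0 0.0876;0 0 10.4 0 0 -0.055 0.0876;0 0 10.4 0 0 -0.055 0.0876;0 0 10.4 0 0 -0.055 0.0876"

```text
t: 14.8
eef_pos: [0.5719, 0.1571, 0.3392]
ee_rot: [-3.14, 0.005, -2.039]
force: [0.9, 1.2, -0.7]
width: 0.0877
gripper_force: 0.0
```

>>> move_arm --rows "0 0 10.4 0 0 -0.055 0.0876;0 0 10.4 0 0 -0.055 0.0876;0 0 10.4 0 0 0 0.0876;0 0 10.4 0 0 0 0.0876;0 0 10.4 0 0 0 0.0876;0 0 10.4 0 0 0 0.0876;0 0 10.4 0 0 0 0.0876;0 0 0 0 0 0 0.0876"

```text
t: 15.8
eef_pos: [0.5718, 0.1574, 0.4469]
ee_rot: [3.138, 0.002, 2.981]
force: [0.2, 0.2, 0.3]
width: 0.0874
gripper_force: 0.0
```

>>> move_arm --rows "0 0 0 0.0096 -0.0507 0 0.0876;0 0 0 0.0096 -0.0507 0 0.0876;0 0 0 0.0096 -0.0507 0 0.0876;0 0 0 0.0096 -0.0507 0 0.0876;0 0 0 0.0096 -0.0507 0 0.0876;0 0 0 0.0096 -0.0507 0 0.0876;0 0 0 0 0 0.02 0.0876;0 0 0 0 0 0 0.0876"

```text
t: 16.8
eef_pos: [0.4654, -0.1335, 0.4249]
ee_rot: [3.141, -0.0, 2.983]
force: [0.8, 0.1, -0.3]
width: 0.0877
gripper_force: 0.0
```

```bash
cat > ball.py <<'E'
from h import *
import sys
s=arm.get_state();p,d=arm.grab_frame("wrist");cv2.imwrite(f"pics/{sys.argv[1]}.png",p);K,W=cam("wrist",s);C=cloud(K,W,d);hsv=cv2.cvtColor(p,cv2.COLOR_BGR2HSV)
m=((hsv[...,0]<8)|(hsv[...,0]>172))&(hsv[...,1]>140)&(C[...,2]>.05)&(np.hypot(C[...,0]-.46,C[...,1]+.13)<.07)
print("pose",s["eef_pos"],s["ee_rot"],s["q"])
c=max(cv2.findContours((m*255).astype(np.uint8),0,1)[0],key=cv2.contourArea);(uv,r)=cv2.minEnclosingCircle(c);M=cv2.moments(c);print(uv,r,M["m10"]/M["m00"],M["m01"]/M["m00"])
z=float(sys.argv[2]);b=ray(K,W,uv,z);print("ball",b,"top z",C[...,2][m].max())
Rt=R.from_euler("xyz",s["ee_rot"]).as_matrix();print("shift to grasp",Rt.T@(b[0]-[0,0,.011]-s["eef_pos"]))
E
python3 ball.py w5 .311
```

```text
pose [ 0.4654 -0.1335  0.4249] [ 3.1406 -0.      2.9828] [ 0.1273 -0.0316 -0.0423 -0.0009 -1.5598 -1.8568]
(318.14483642578125, 238.84092712402344) 23.645753860473633 318.12671029149317 238.84384295062463
ball [[ 0.4687 -0.1314  0.311 ]] top z 0.4889651356017237
shift to grasp [-0.0029  0.0024  0.1249]
```

View pics/w5.png

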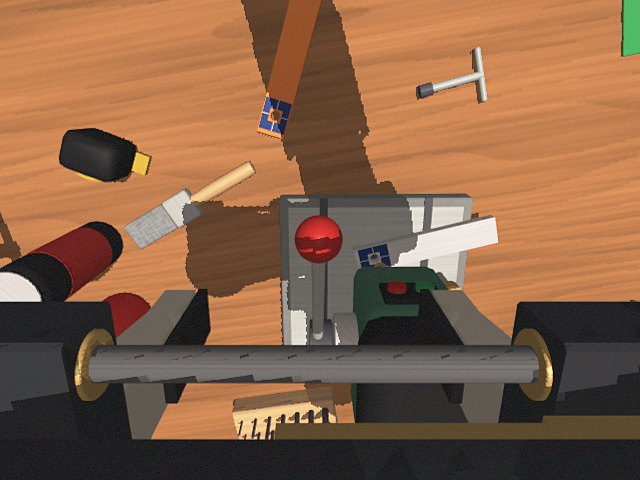

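The ball is at (318,239) px, world (0.469, -0.131, 0.311), as predicted. I'll descend and pinch it.

>>> move_arm --rows "0 0 0.4 -0.003 0.0024 0.02 0.07;0 0 0 0 0 0.03 0.07;0 0 0 0 0 0.03 0.07;0 0 0 0 0 0.03 0.07;0 0 0 0 0 0.015 0.07;0 0 0 0 0 0 0.05;0 0 0 0 0 0 0.02;0 0 0 0 0 0 0.02" --squeeze 20

```text
t: 17.85
eef_pos: [0.4705, -0.1309, 0.3012]
ee_rot: [3.141, 0.002, 2.974]
force: [-1.5, -0.4, 0.7]
width: 0.045
gripper_force: 0.0
```

>>> move_arm --rows "0 0 0 0 0 0 0.01;0 0 0 0 0 0 0.01;0 0 0 0 0 0 0.01;0 0 0 0 0 0 0.01;0 0 0 0 0 0 0.01"

```text
t: 18.48
eef_pos: [0.4701, -0.1309, 0.3004]
ee_rot: [3.142, 0.001, 2.974]
force: [-0.5, 1.6, 3.9]
width: 0.0306
gripper_force: 20.0
```

>>> move_arm --rows "0 0 0 0.0066 0 0.0105 0.01;0 0 0 0.0062 0 0.0115 0.01;0 0 0 0.0051 0 0.0117 0.01;0 0 0 0.0042 0 0.012 0.01;0 0 0 0.0033 0 0.0123 0.01;0 0 0 0.0024 0 0.0125 0.01;0 0 0 0 0 0 0.01"

```text
t: 19.35
eef_pos: [0.4424, -0.1266, 0.2287]
ee_rot: [-3.141, -0.001, 2.974]
force: [1.4, -3.4, 3.3]
width: 0.0307
gripper_force: 20.0
```

>>> move_arm --rows "0 0 0 0.0014 0 0.0127 0.01;0 0 0 0.0005 0 0.0127 0.01;0 0 0 -0.0005 0 0.0127 0.01;0 0 0 -0.0014 0 0.0127 0.01;0 0 0 -0.0024 0 0.0125 0.01;0 0 0 -0.0033 0 0.0123 0.01;0 0 0 0 0 0 0.01"

```text
t: 20.23
eef_pos: [0.448, -0.1274, 0.1527]
ee_rot: [-3.141, -0.002, 2.974]
force: [-1.4, -4.6, 5.2]
width: 0.0308
gripper_force: 20.0
```

```bash
python3 - <<'E'
from h import *
ex=np.array([.9884,-.1519]);ey=np.array([.1519,.9884]);s=arm.get_state()
p=s["eef_pos"][:2]-[.592,-.071];x,y,z=p@ex,p@ey,s["eef_pos"][2]+.011
print("press xyz",x,y,z,"q",.6-np.arctan2(z-.215,.028-x),"r",np.hypot(z-.215,.028-x),s["force"],s["width"])
p,d=arm.grab_frame("wrist");cv2.imwrite("pics/w6.png",p)
E
```

```text
press xyz -0.1337812784230392 -0.07761088056102973 0.1636765669845347 q 0.9071969783576987 r 0.16972706568100998 [-1.3651 -4.6389  5.2134] 0.030815880476108386
```

View pics/w6.png

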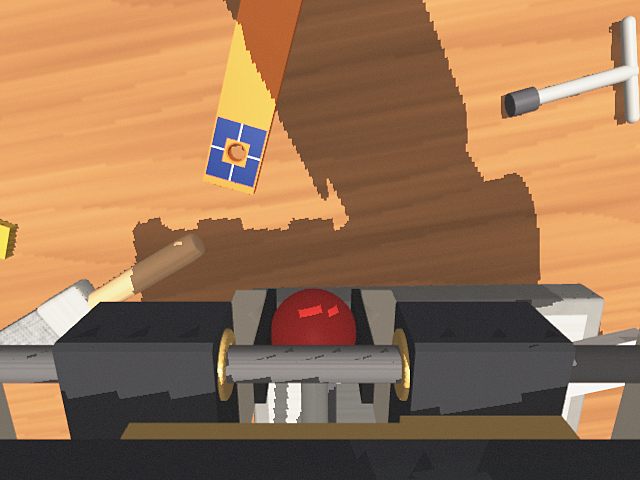

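The ball is centred between the pads at (313,325) and the lever is at about 0.907 rad. I'll feed on slowly.

>>> move_arm --rows "0 0 0 -0.0022 0 0.006 0.01;0 0 0 -0.0023 0 0.006 0.01;0 0 0 -0.0024 0 0.0059 0.01;0 0 0 -0.0013 0 0.0029 0.01;0 0 0 -0.0013 0 0.0029 0.01;0 0 0 -0.0014 0 0.0028 0.01;0 0 0 -0.0015 0 0.0028 0.01;0 0 0 0 0 0 0.01"

```text
t: 21.28
eef_pos: [0.4597, -0.1292, 0.1242]
ee_rot: [-3.142, -0.001, 2.973]
force: [-4.6, -2.7, 4.1]
width: 0.0309
gripper_force: 20.0
```

>>> move_arm --rows "0 0 0 -0.0015 0 0.0028 0.01;0 0 0 -0.0016 0 0.0027 0.01;0 0 0 -0.0016 0 0.0028 0.01;0 0 0 -0.0017 0 0.0027 0.01;0 0 0 -0.0017 0 0.0027 0.01;0 0 0 0 0 0 0.01;0 0 0 0 0 0 0.01"

```text
t: 22.15
eef_pos: [0.4676, -0.1305, 0.1107]
ee_rot: [3.141, -0.001, 2.973]
force: [-4.4, -1.1, 5.3]
width: 0.0304
gripper_force: 20.0
```

```bash
cat > st.py <<'E'
from h import *
ex=np.array([.9884,-.1519]);ey=np.array([.1519,.9884])
for i in range(3):
    s=arm.get_state()
    p=s["eef_pos"][:2]-[.592,-.071];x,y,z=p@ex,p@ey,s["eef_pos"][2]+.011
    print("press xyz",x,y,z,"q",.6-np.arctan2(z-.215,.028-x),"r",np.hypot(z-.215,.028-x),s["force"],s["width"])
    pic,d=arm.grab_frame("wrist")
cv2.imwrite("pics/w7.png",pic);K,W=cam("wrist",s);hsv=cv2.cvtColor(pic,cv2.COLOR_BGR2HSV)
m=((hsv[...,0]<8)|(hsv[...,0]>172))&(hsv[...,1]>140);m[:270]=0;m[:,:255]=0;m[:,375:]=0;v,u=np.nonzero(m);print("ball box",u.min(),u.max(),v.min(),v.max())
E
python3 st.py; python3 - <<'E'
from h import *
a=[]
for n in("top","scene"):
    p,d=arm.grab_frame(n);K,W=cam(n);uv=proj(K,W,[[.585,-.0,.044]])[0];print(n,uv);u,v=uv.astype(int)
    a.append(cv2.resize(p[v-65:v+65,u-80:u+80],None,fx=2.5,fy=2.5,interpolation=2))
cv2.imwrite("pics/both.png",np.hstack(a))
E
```

```text
press xyz -0.11397102179695194 -0.07768295897326233 0.12172483580283404 q 1.1812814034624077 r 0.169870619255005 [-4.3942 -1.119   5.3336] 0.030430551220180534
press xyz -0.1139846275439415 -0.07768197887822384 0.1217316099998569 q 1.1812040983831862 r 0.169878271217983 [-5.3689 -1.3076  4.0202] 0.0304772364314648
press xyz -0.1139796539022048 -0.07768354506221326 0.12177676237794566 q 1.1809979876253478 r 0.16984932780240217 [-4.4737 -1.5899  5.0788] 0.030807956219495013
ball box 271 356 288 344
top [362.5139 216.3032]
scene [294.7247 295.435 ]
```

View pics/both.png

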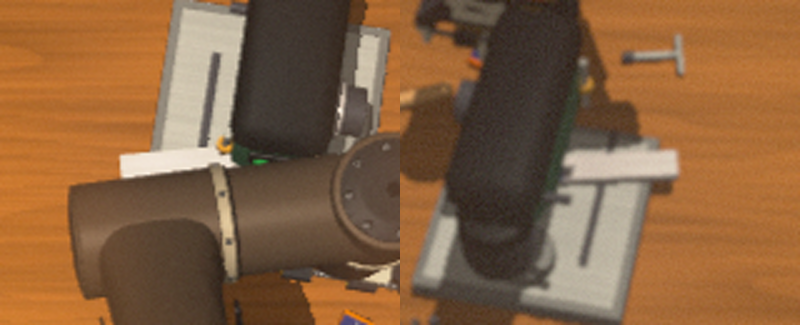

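There is no slip: the ball sits in the same place in the image, and the force of about 7 N fits a seated cone at about 1.18 rad. One small step to 1.20, then a check.

>>> move_arm --rows "0 0 0 -0.0018 0 0.0027 0.01;0 0 0 0 0 0 0.01;0 0 0 0 0 0 0.01;0 0 0 0 0 0 0.01"

```text
t: 22.9
eef_pos: [0.4693, -0.1307, 0.1081]
ee_rot: [3.141, -0.001, 2.973]
force: [-5.4, -0.9, 6.1]
width: 0.0307
gripper_force: 20.0
```

```bash
python3 st.py; python3 - <<'E'
from h import *
p,d=arm.grab_frame("scene");K,W=cam("scene");C=cloud(K,W,d);hsv=cv2.cvtColor(p,cv2.COLOR_BGR2HSV)
m=((abs(C[...,2]-.045)<.007)&(hsv[...,1]<70)&(hsv[...,2]>110)&(abs(C[...,0]-.585)<.05)&(C[...,1]>-.05)&(C[...,1]<.14)).astype(np.uint8)*255
c=max(cv2.findContours(m,0,1)[0],key=cv2.contourArea);r=cv2.minAreaRect(ray(K,W,c[:,0],.044)[:,:2].astype(np.float32));print(r,cv2.boxPoints(r).tolist(),np.median(C[...,2][m>0]))
E
```

```text
press xyz -0.1122206014373249 -0.07769461567237466 0.11908955975407397 q 1.1999046112397918 r 0.1698841652880352 [-5.358  -0.9499  6.0976] 0.030746542037943525
press xyz -0.11223626772471414 -0.07766791757823824 0.1190681676843773 q 1.1999564752508962 r 0.1699091734921645 [-5.9286 -0.6042  4.8667] 0.03062498740938037
press xyz -0.11225496139436876 -0.07768265073604957 0.1190755436555244 q 1.1998585329348976 r 0.1699204387962763 [-4.8992 -1.6352  4.4346] 0.030497340052194497
ball box 271 356 288 344
((0.5866908431053162, 0.021963905543088913), (0.041790664196014404, 0.1441231369972229), 4.944433689117432) [[0.5596622824668884, 0.09195635467767715], [0.5720842480659485, -0.05163045972585678], [0.6137194037437439, -0.04802854359149933], [0.6012974381446838, 0.0955582708120346]] 0.04468677056760195
```

```bash
python3 -c "
from station import arm
print(arm.job_done())"
```

```text
the job is handed in; nothing more can be done
None
```

The bar lies flat on the press table with its pilot hole under the centre, and the lever is held at about 1.20 rad, which should put the sprung tip about half-way in. I judged the seating from the lever angle, the force of about 7 N and the bar staying put, since the cone itself was hidden at the end.

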